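# Lower the jar seamer's lever and lock it with its pin

## Robot

A 6-joint arm with a two-finger parallel gripper is mounted at the origin on the work surface. World frame = base frame: x ahead of the robot, y to its left, z up, the work surface at z = 0. Lengths are in mm, angles in rad, forces in N, time in s.
With the tool pointing down it reaches from about 325 to 1000 mm from the base axis. Payload 5.1 kg.
Tool frame: the origin (TCP) lies midway between the tips of the shut fingers; the grasp point (between the pads) lies 19 mm behind it (bot.hold_point_z is the distance from the TCP to the grasp point, in mm); z points along the fingers, y is the direction in which the jaws open and shut (so a half turn about z gives the same grasp; the last joint's range is limited). The gripper opens to 85 mm and grips with 20 to 120 N. Pads are 22 mm wide; open, the fingers measure 114 mm over their backs; the gripper's body (76 mm by 85 mm) begins 54 mm behind the grasp point. The pads swing forward as they close: fully open they stand 13 mm farther back than shut.
Start: joints at [1.181, 0.124, 1.65, -0, 1.367, -0.083], TCP at [196.327, 619.629, 231.322] pointing down, gripper open.
Joint ranges: [-2.61, 2.61], [-1.02, 2.33], [0.03, 2.71], [-1.35, 4.49], [0.32, 2.68], [-2.91, 2.91]. Speed limits (rad/s): [2.57, 2.57, 3.14, 3.14, 3.14, 3.14].

## Interface

Orientations are given as a unit quaternion [x, y, z, w].
In Python, from rig import bot gives the robot as it stands. Calls block until the motion is done:
- bot.move_pose(position, orientation): joint-space move of the TCP to a pose.
- bot.servo_line(position, rotation=None, max_speed=150, contact_N=None): straight line of the TCP; rotation=None keeps the orientation; max_speed is the mean speed in mm/s. With contact_N (N) it stops when the force on the tool has changed by that much, and returns True; else False.
- bot.move_joints(angles): joint-space move.
- bot.gripper_to(opening, grip_force=None): opening from 0.0 (shut) to 1.0 (fully open); grip_force is the grip in N (None keeps the last); returns when the fingers have stopped.
- bot.wait(seconds).
- bot.solve_ik(position, orientation): joint angles nearest the present ones, or None.
- bot.get_state(): the state.
- bot.snapshot(name): name is "side" or "top" or "wrist"; returns a dict with "frame" (400x640x3 uint8, blue, green, red), "depth" (400x640 float32, mm along the optical axis (not along the pixel's ray), 0 where there is no reading), "intrinsics" (3x3 intrinsics, pixels), "k1" (the pictures are not rectified: a ray, as slopes to the right and down, at radius r is drawn at 1 + k1 r^2 times it, then the intrinsics apply), "T" (4x4, takes a point from camera to world coordinates). Camera axes: x right, y down, z forward; pixel columns grow to the right and rows downward; lengths in mm; the calibration is good to about 2 mm. A picture is of the moment at which its call begins.
A pose or a line that the arm cannot do raises bot.Unreachable and nothing moves.
- bot.hand_in(): hands the job in, once; it reports no verdict.
The state is a dict: "time_s": time; "joint_positions": joint angles; "dq": joint speeds; "effort": joint torques, N m; "tcp_pos": TCP position; "eef_rot": TCP orientation; "wrist_force": force on the tool from outside, world axes, zero at the start; "wrist_torque": the same for the moment, N m; "gripper_width": opening from 0.0 (shut) to 1.0 (fully open).
Only numpy, scipy, OpenCV 4.12 (cv2) and the standard library are available. Lean on these libraries where they do the work, as an engineer would, in place of code of your own. Each camera call takes 0.05 s, during which the arm holds its last target. There are 200 camera calls.

## Task

The lidded jar is on the seamer with the lever raised. Swing the lever all the way down so the presser closes on the lid, then take the locking pin out of its wooden block and push it fully home, collar against the lever, through the lever's hole and the lug beneath. Leave the pin there and the lever down, and do not shift or upset the jars, mug, tamper or opener.

Things in the scene. Friction and masses are not known exactly. Their poses are not given: they have to be found in the camera images.
- seamer: Steel bench jar seamer, fixed. Foot plate 200 x 120 x 12 mm, column behind (+x), head box 50 mm wide over the jar, top 205 mm up (a round cap reaches 217). Origin: on the countertop under the jar; z up, own -x is the front, to which the lever points. The lever pivots about an axis parallel to own y at own (-55, 0, 190) mm.
- lug_hole (a point): Centre of the 16 mm through-hole, upper face, of the seamer's fixed lug: a steel plate 44 mm wide, 8 mm thick, sloping 30 degrees down to the front, 14 mm beneath the strap of the lowered lever. Axes as the seamer. Its hole is square to the slope and in line with the lever's hole when the lever is fully down.
- lever (a joint): Lever angle: 0 = fully raised (front end 40 degrees above level), 1.224 = fully down at the stop (30 degrees below level, holes in line). Stiff hinge (0.5 N m), stays where left. The lever is a flat steel strap 36 mm wide, 6 mm thick, to 108 mm from the pivot, then a round black handle 20 mm in diameter from 115 to 177 mm.
- lever_hole (a point): Centre of the 15 mm hole (chamfered mouth) in the lever's strap, on its upper face, 80 mm from the pivot. Turns with the lever: its -x runs outward along the lever, y is parallel to the pivot, z is the strap's upward normal = the hole's axis (with the lever down, it leans 30 degrees from vertical towards the seamer's front).
- lever_grip (a point): Top of the lever's black round handle, 150 mm from the pivot; turns with the lever, axes as lever_hole.
- pin: Locking pin, 126 mm long, 100 g: steel shaft 12 mm diameter, 60 mm long, tapered tip; then a steel collar 26 mm in diameter, 6 mm thick; then a round wooden grip 16 mm in diameter, 60 mm long. Origin at the tip, z along the pin towards the grip. At first it stands upright in the wooden block, collar on the block's top (70 mm high).
- pin_collar (a point): Centre of the underside of the pin's collar, 60 mm from the tip along the pin; axes as the pin. It comes to lie at lever_hole when the pin is home.
- stand: Wooden block 70 x 70 x 70 mm with a vertical 15 mm through-hole in the middle, fixed, holds the pin at first. Origin: centre of its underside.
- jar: Clear half-litre jar with steel lid, 84 mm diameter, 125 mm high, loose on the seamer's 12 mm foot plate under the presser. Origin: centre of its underside.
- mug: White enamel mug, 84 mm diameter, 80 mm high, handle at its +y. Origin: centre of its underside. Bystander.
- spare_jar: Second clear half-litre jar with steel lid, 84 mm diameter, 125 mm high, on the countertop. Origin: centre of its underside. Bystander.
- tamper: Turned wooden tamper standing on its 54 mm foot, 165 mm high. Origin: centre of its underside. Bystander.
- opener: Red plastic jar opener lying flat, 150 mm long along its y, about 60 mm wide, 12 mm thick. Origin: under its middle. Bystander.
Mind the look-alikes: they are no part of the job. There is more than one size of the pin; the one meant has the size given above.

How it is judged:
By the outcome, as a careful person would: the job done as asked, in the order asked, and still so for the second after the job is handed in, with the robot touching nothing.
It also fails if it takes over 54 s, if anything falls off the work surface, if the arm or the gripper's body presses on something with over 40 N, if the wrist force passes 120 N, or if a joint passes its speed limit or range.

## Working session

There is one attempt and no reset: what is moved stays moved. The work goes in short steps, each a Python script; the robot and the scene stay as the last script left them, time stands still between calls to the robot, and variables do not carry over. Pictures are saved under pics/ and viewed, about 8 in all and at most 12, crops included, and the job is handed in when it is done.

```bash
ls; mkdir -p pics; python3 - <<'E'
from rig import bot
import cv2,numpy as np,pickle
s={}
for n in ("top","side"):
    r=bot.snapshot(n); s[n]=r; cv2.imwrite(f"pics/{n}0.png",r["frame"])
    print(n,r["intrinsics"].tolist(),r["k1"],np.round(r["T"],3).tolist(), (r["depth"]>0).mean())
pickle.dump(s,open("s0.pkl","wb"))
print(bot.get_state(),bot.hold_point_z)
E
```

```text
pics
top [[461.2808219371458, 0.0, 324.1853425891648], [0.0, 461.2808219371458, 194.69421165698796], [0.0, 0.0, 1.0]] -0.05328555611131192 [[-0.103, -0.971, 0.214, 350.577], [-0.995, 0.1, -0.025, 56.417], [0.003, -0.216, -0.976, 1205.032], [0.0, 0.0, 0.0, 1.0]] 0.99611328125
side [[427.2960263003652, 0.0, 314.57983010589095], [0.0, 427.2960263003652, 196.0313480959023], [0.0, 0.0, 1.0]] -0.06586014573811966 [[-0.683, -0.538, 0.494, 116.701], [-0.73, 0.493, -0.473, 493.541], [0.011, -0.684, -0.729, 872.71], [0.0, 0.0, 0.0, 1.0]] 0.99601171875
{'time_s': 0.1, 'joint_positions': array([ 1.18140371e+00,  1.24470862e-01,  1.65156539e+00, -1.10169862e-05,
        1.36749631e+00, -8.26246861e-02]), 'dq': array([ 0.00033605, -0.00229668, -0.0028251 ,  0.00021218, -0.00025553,
        0.00054758]), 'effort': array([ 6.69336223e-04, -4.24930036e+01, -3.66655004e+01, -6.05591822e-05,
        3.94722374e-03, -3.35508751e-06]), 'tcp_pos': array([196.11792361, 619.11769719, 230.13937179]), 'eef_rot': array([ 1.52782059e-01,  9.88259430e-01, -9.44327919e-04, -2.21554071e-04]), 'wrist_force': array([-0.8093966 ,  0.21486788,  0.66258657]), 'wrist_torque': array([-0.02827923,  0.04360253, -0.01768391]), 'gripper_width': 1.0011482426903606} 18.700000000000003
```

View pics/top0.png

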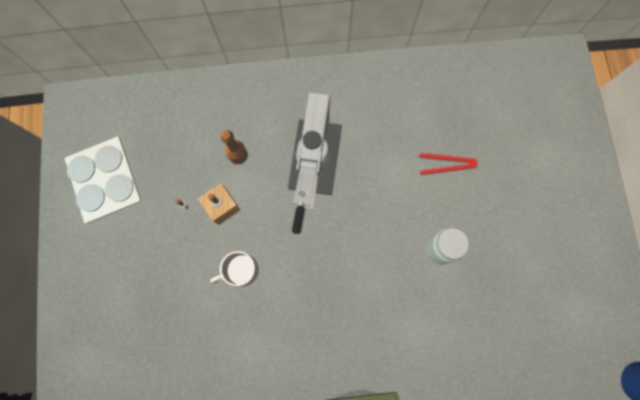

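View pics/side0.png

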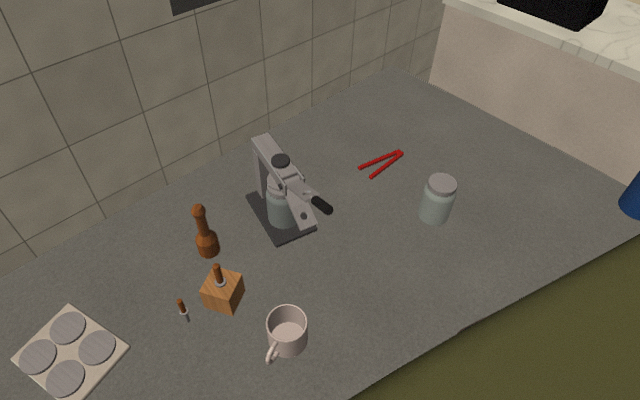

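Top view: the lever handle is at (298,220), the seamer head at (312,150) and the block with the pin at (215,200). A smaller free-standing pin at (181,204) is the look-alike. The tamper is at (233,150), the mug at (238,268), the spare jar at (450,245) and the opener at (448,163). The candidate pins are therefore top (215,200) / side (218,275) in the block, and top (181,204) / side (182,308), which is smaller and outside the block. I choose the one in the block and will check it close up.

```bash
cat > h.py <<'E'
import numpy as np, cv2, pickle
from scipy.spatial.transform import Rotation as R
def ray(s,uv):
    D=np.array([s["k1"],0,0,0,0.]); 
    p=cv2.undistortPoints(np.array(uv,float).reshape(-1,1,2),s["intrinsics"],D).reshape(-1,2)
    return np.c_[p,np.ones(len(p))]
def onz(s,uv,z):
    d=ray(s,uv)@s["T"][:3,:3].T; o=s["T"][:3,3]
    return o+d*((z-o[2])/d[:,2])[:,None]
def cloud(s):
    h,w=s["depth"].shape; v,u=np.mgrid[:h,:w]
    p=ray(s,np.c_[u.ravel(),v.ravel()])*s["depth"].reshape(-1,1)
    return (p@s["T"][:3,:3].T+s["T"][:3,3]).reshape(h,w,3)
def proj(s,P):
    P=(np.atleast_2d(P)-s["T"][:3,3])@s["T"][:3,:3]
    return cv2.projectPoints(P.reshape(-1,1,3),np.zeros(3),np.zeros(3),s["intrinsics"],np.array([s["k1"],0,0,0,0.]))[0].reshape(-1,2)
E
python3 - <<'E'
from h import *
S=pickle.load(open("s0.pkl","rb")); np.set_printoptions(suppress=True,precision=1)
for n in S:
    s=S[n]; C=cloud(s); f=s["frame"]; hsv=cv2.cvtColor(f,cv2.COLOR_BGR2HSV); Z=C[...,2]; X,Y=C[...,0],C[...,1]
    def rep(nm,m):
        P=C[m]; 
        if len(P)<4: print(n,nm,len(P)); return
        c,(w,h),a=cv2.minAreaRect(P[:,:2].astype(np.float32)); print(n,nm,len(P),"med",np.median(P,0),"min",P.min(0),"max",P.max(0),"rect",np.round(c,1),round(w),round(h),round(a,1))
    box=np.zeros(Z.shape,bool)
    def bx(u0,u1,v0,v1):
        b=box.copy(); b[v0:v1,u0:u1]=1; return b
    q={"top":dict(block=(190,245,175,230),small=(172,192,190,212),seam=(270,350,85,240),spare=(420,480,220,270),mug=(205,262,245,292),tam=(215,250,125,168)),
       "side":dict(block=(195,250,255,320),small=(172,192,292,325),seam=(240,340,130,245),spare=(415,465,165,230),mug=(262,312,300,365),tam=(188,222,200,260))}[n]
    b=bx(*q["block"]); rep("blocktop",b&(Z>64)&(Z<75)&(hsv[...,1]>80)); rep("pingrip",b&(Z>85)); 
    rep("small",bx(*q["small"])&(Z>15))
    b=bx(*q["seam"]); rep("foot",b&(Z>8)&(Z<16)); rep("handle",b&(f.max(2)<45)&(Z>225)); rep("strap",b&(f.max(2)>90)&(Z>212)); rep("head",b&(abs(Z-205)<5)&(f.max(2)>90)); rep("cap",b&(abs(Z-217)<5)&(f.max(2)<90))
    rep("spare",bx(*q["spare"])&(Z>110)); rep("mug",bx(*q["mug"])&(Z>70)); rep("tam",bx(*q["tam"])&(Z>140))
E
```

```text
top blocktop 630 med [606.3 295.1  69.5] min [563.6 251.9  64.1] max [654.5 343.4  74.7] rect [609.9 298.4] 71 70 29.4
top pingrip 89 med [606.  294.2 134.4] min [350.6  56.4  87. ] max [ 617.2  304.7 1205. ] rect [480.8 183. ] 363 15 41.8
top small 70 med [615.1 389.9  60.9] min [608.7 383.   15.4] max [625.4 402.4  96.5] rect [616.2 391.1] 15 18 43.1
top foot 1124 med [710.4   7.5  11.7] min [577.  -48.2   8. ] max [896.  119.5  16. ] rect [741.7  37.5] 150 320 86.0
top handle 0
top strap 519 med [574.   70.7 222.6] min [350.6  24.1 212. ] max [ 721.1  106.3 1205. ] rect [537.6  70.7] 63 370 84.8
top head 1428 med [733.5  38.2 204.7] min [591.6  -5.2 200. ] max [819.3  85.3 209.8] rect [705.   43.9] 52 227 76.4
top cap 179 med [695.7  44.6 216.6] min [678.1  27.5 212.7] max [714.1  61.4 221.7] rect [696.2  44.1] 34 36 85.1
top spare 792 med [ 439.5 -259.1  124.6] min [ 350.6 -297.9  110.3] max [ 476.8   56.4 1205. ] rect [ 416.3 -116.9] 72 364 9.6
top mug 239 med [432.9 260.4  78.9] min [350.6  56.4  70.1] max [ 480.2  311.9 1205. ] rect [402.  176.1] 260 84 65.6
top tam 149 med [7
[... 700 characters left out ...]
trap 254 med [569.2  84.7 224.6] min [116.7  55.9 212. ] max [602.3 493.5 872.7] rect [348.7 266. ] 54 648 50.3
side head 912 med [734.5  43.6 203.8] min [602.2  -2.  200. ] max [820.1  90.2 209.9] rect [708.1  46.3] 53 226 77.0
side cap 203 med [697.9  50.  215.5] min [581.2  26.8 212.2] max [720.2  83.1 219.5] rect [649.6  54. ] 41 143 82.9
side spare 574 med [ 437.6 -252.9  123.6] min [ 116.7 -296.3  110.3] max [479.2 493.5 872.7] rect [271.2  92.4] 71 857 25.8
side mug 406 med [433.3 264.   78.2] min [116.7 216.3  70.1] max [482.9 493.5 872.7] rect [286.3 347.2] 83 440 59.9
side tam 186 med [742.9 251.3 158.6] min [116.7 231.9 140.4] max [762.  493.5 872.7] rect [441.4 376.5] 32 689 67.5
```

```bash
python3 - <<'E'
import cv2
a=cv2.imread("pics/top0.png");b=cv2.imread("pics/side0.png")
c=cv2.resize(a[85:245,160:350],None,fx=2.5,fy=2.5,interpolation=cv2.INTER_CUBIC)[:, :475]
d=cv2.resize(b[130:330,165:340],(350,400),interpolation=cv2.INTER_CUBIC)
cv2.imwrite("pics/c1.png",cv2.hconcat([c[:400,:440],d]))
E
```

```text
(no output)
```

View pics/c1.png

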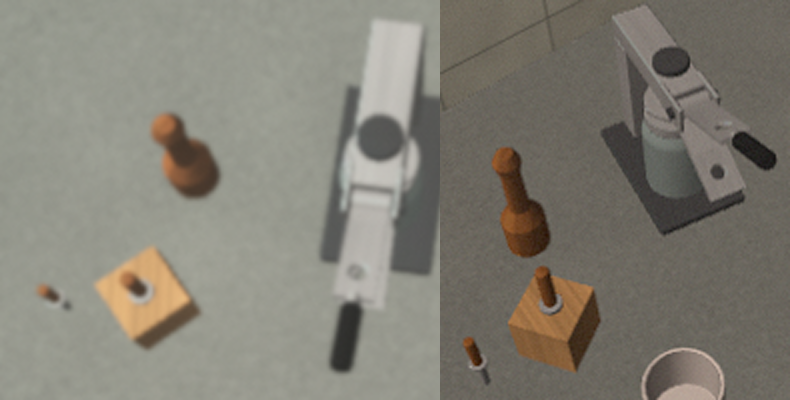

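The crop confirms the choice. The pin in the block is the large one, with its wide collar resting on the block top. The free-standing pin is thinner and smaller. Next I fit the seamer frame and the lever's current angle.

```bash
python3 - <<'E'
from h import *
S=pickle.load(open("s0.pkl","rb")); np.set_printoptions(suppress=True,precision=1)
for n in S:
    s=S[n]; C=cloud(s); f=s["frame"]; X,Y,Z=C[...,0],C[...,1],C[...,2]; g=f.max(2); ok=s["depth"]>0
    reg=ok&(X>460)&(X<850)&(Y>-60)&(Y<130)
    P=C[reg&(abs(Z-205)<3)&(X>655)&(g>80)][:,:2]; c,wh,a=cv2.minAreaRect(P.astype(np.float32))
    vx=cv2.fitLine(P.astype(np.float32),cv2.DIST_L2,0,.01,.01).ravel()
    foot=C[reg&(Z>9)&(Z<14)&(X>600)&(X<840)&(Y>-30 if n=="top" else Y>-5)&(g<95)][:,:2]; fr=cv2.minAreaRect(foot.astype(np.float32))
    print(n,"head",c,wh,a,"line yaw",np.degrees(np.arctan(vx[1]/vx[0])),"foot",np.round(fr[0],1),np.round(fr[1],1),fr[2])
    yaw=np.radians(a-90); o=np.array([696.5,44.3]); e=np.array([np.cos(yaw),np.sin(yaw)]); 
    for nm,m in (("handle",reg&(g<70)&(Z>222)),("strap",reg&(g>80)&(Z>208)&(X<640))):
        Q=C[m]; l=(Q[:,:2]-o)@e; w=(Q[:,:2]-o)@[-e[1],e[0]]
        if len(Q)>5: 
            k=np.polyfit(l,Q[:,2],1); print(nm,len(Q),"own x",l.min(),l.max(),"own y",np.median(w),"z",Q[:,2].min(),Q[:,2].max(),"tilt",np.degrees(np.arctan(k[0])),"z at -55",np.polyval(k,-55))
E
```

```text
top head (732.892578125, 37.271392822265625) (51.87996292114258, 169.77542114257812) 76.50122833251953 line yaw -14.19988 foot [720.7  39.1] [113.5 195.3] 76.30181121826172
handle 192 own x -217.6705280881327 -160.91475027555535 own y 2.799172229012873 z 240.36334813624876 268.94209198871624 tilt -19.284856647918396 z at -55 206.7125383109746
strap 469 own x -218.68365713385467 -56.626134097018884 own y 1.4626756828903722 z 208.0362721977457 260.7155551536549 tilt -20.687928688498666 z at -55 195.9012290579452
side head (733.117431640625, 39.30127716064453) (51.856868743896484, 171.27146911621094) 75.67855072021484 line yaw -15.509748 foot [723.8  42.3] [118.8 201.5] 76.63855743408203
handle 226 own x -218.56776478135293 -151.55384681879315 own y 6.211497098478345 z 226.40423566439858 264.10173299403164 tilt -16.80989217190711 z at -55 209.80368423607874
strap 271 own x -218.66533134577693 -88.53338682093377 own y 6.450335719470304 z 208.10496315237685 249.3772025482216 tilt -19.45602201406594 z at -55 196.20066659729645
```

```bash
cat >> h.py <<'E'
YAW=np.radians(-14.0); O=np.array([696.5,44.3,0])
RS=R.from_euler('z',YAW)
def w(own): return RS.apply(own)+O
# tool pointing down, tool y along seamer y, tilted t deg about seamer y (tool z towards +x own)
def quat(t=0):
    a=np.radians(t); z=np.array([np.sin(a),0,-np.cos(a)]); y=np.array([0,1.,0]); x=np.cross(y,z)
    return (RS*R.from_matrix(np.c_[x,y,z])).as_quat()
def save(bot,cam,name):
    s=bot.snapshot(cam); cv2.imwrite(f"pics/{name}.png",s["frame"]); pickle.dump(s,open(name+".pkl","wb")); return s
E
python3 - <<'E'
from h import *; from rig import bot
np.set_printoptions(suppress=True,precision=2)
bot.gripper_to(0.0)
p=w([-185,3,300]); print(p, quat())
bot.move_pose(p,quat()); st=bot.get_state(); print(st["time_s"],st["tcp_pos"],st["wrist_force"])
save(bot,"wrist","w1")
r=bot.servo_line([p[0],p[1],112],max_speed=90,contact_N=16)
st=bot.get_state(); print(r,st["time_s"],st["tcp_pos"],st["wrist_force"],st["gripper_width"])
save(bot,"wrist","w2"); save(bot,"side","s2")
a=cv2.imread("pics/w1.png");b=cv2.imread("pics/s2.png")
cv2.imwrite("pics/c2.png",cv2.hconcat([cv2.resize(a,(480,300)),b[110:260,220:380].repeat(2,0).repeat(2,1)]))
E
```

```text
[517.72  91.97 300.  ] [0.12 0.99 0.   0.  ]
3.0917 [517.63  92.63 299.84] [0.33 0.38 0.09]
True 4.85 [517.8   91.93 128.61] [-3.81 -0.62  8.08] 0.0022831326498935897
```

View pics/c2.png

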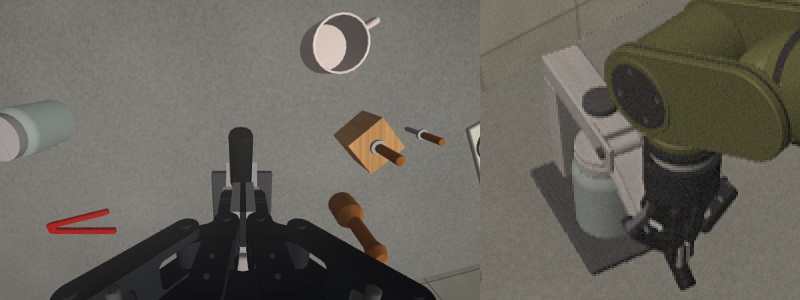

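The pre-push wrist view shows the lever handle centred under the shut fingers, with the pin and block at crop (380,145). The side view shows the lever pushed down. I press once more to confirm the stop, lift, and view the hole from along its axis.

```bash
python3 - <<'E'
from h import *; from rig import bot
np.set_printoptions(suppress=True,precision=2)
p=bot.get_state()["tcp_pos"]
r=bot.servo_line([p[0],p[1],114],max_speed=40,contact_N=20); st=bot.get_state(); print(r,st["time_s"],st["tcp_pos"],st["wrist_force"])
bot.servo_line([p[0],p[1],p[2]+90],max_speed=200)
# view along hole axis: hole expected own
a=np.radians(30); n=np.array([-np.sin(a),0,np.cos(a)])
h=np.array([-55-80*np.cos(a),0,190-80*np.sin(a)])+3*n; print("hole exp",h,w(h))
bot.gripper_to(1.0)
bot.move_pose(w(h+150*n),quat(30))
st=bot.get_state(); print(st["time_s"],st["tcp_pos"],st["wrist_force"])
s=save(bot,"wrist","w3"); Rt=R.from_quat(st["eef_rot"])
print("cam in tool",Rt.inv().apply(s["T"][:3,3]-st["tcp_pos"]),"\n",Rt.inv().as_matrix()@s["T"][:3,:3], s["intrinsics"][0],s["k1"],proj(s,w(h)))
t=save(bot,"top","t3")
E
```

```text
True 5.1667 [517.78  91.94 128.61] [-4.01 -0.74  7.56]
hole exp [-125.78    0.    152.6 ] [574.45  74.73 152.6 ]
7.0583 [501.18  93.21 283.16] [ 0.94 -0.5  -0.76]
cam in tool [  78.96    0.1  -142.07] 
 [[ 0.   -0.95 -0.31]
 [ 1.    0.   -0.  ]
 [ 0.   -0.31  0.95]] [320.72   0.   323.54] -0.05801441953349989 [[323.08 179.43]]
```

View pics/w3.png

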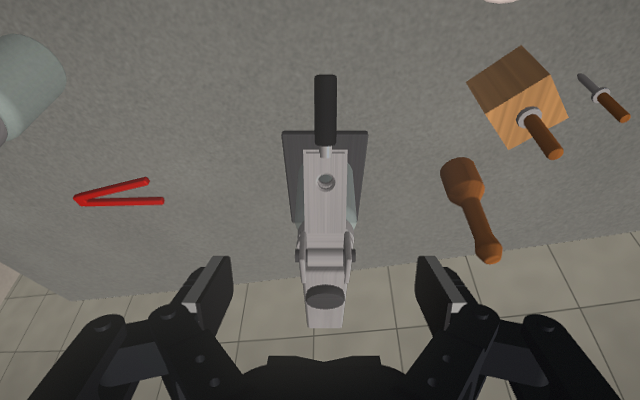

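The lever is down: the second push stopped at the same z of 128.6. In the wrist view the hole is at (326,182), against a prediction of (323,179), and the handle is at (325,110). Next I refine the hole position and the pin position, using this view and the top view.

```bash
cat >> h.py <<'E'
A=np.radians(30); N=np.array([-np.sin(A),0,np.cos(A)]); L=np.array([-np.cos(A),0,-np.sin(A)])
H0=np.array([-55,0,190])+80*L+3*N
def onplane(s,uv,p0,n):
    d=ray(s,uv)@s["T"][:3,:3].T; o=s["T"][:3,3]
    return o+d*(((p0-o)@n)/(d@n))[:,None]
def own(P): return RS.inv().apply(np.atleast_2d(P)-O)
E
python3 - <<'E'
from h import *
np.set_printoptions(suppress=True,precision=1)
s=pickle.load(open("w3.pkl","rb")); g=cv2.cvtColor(s["frame"],cv2.COLOR_BGR2GRAY); C=cloud(s)
m=np.zeros_like(g); m[170:196,312:342]=(g[170:196,312:342]<115)
n,l,st,c=cv2.connectedComponentsWithStats(m); i=1+np.argmax(st[1:,4]); print("hole",st[i],c[i])
cnt=max(cv2.findContours(((l==i)*255).astype(np.uint8),cv2.RETR_EXTERNAL,2)[0],key=len); el=cv2.fitEllipse(cnt); print(el)
P=onplane(s,[el[0]],w(H0),RS.apply(N)); print("hole own",own(P),"pred",H0,"world",P)
for v in (160,172,200,210,220,230):
    r=g[v].astype(int); d=np.abs(np.diff(r)); a=290+np.argmax(d[290:316]); b=335+np.argmax(d[335:362]); print(v,a,b,own(onplane(s,[[a+.5,v],[b+.5,v]],w(H0),RS.apply(N)))[:,:2].ravel())
D=own(C.reshape(-1,3)).reshape(C.shape)
q=D[160:230,312:340].reshape(-1,3); q=q[abs((q-H0)@N)<12]; print("height over plane",np.median((q-H0)@N), "tilt",np.degrees(np.arctan(np.polyfit(q[:,0],q[:,2],1)[0])))
# end of strap
print("strap end pixel row", [int(v) for v in range(140,165)], g[140:165,312], own(onplane(s,[[312,150]],w(H0),RS.apply(N))), "pred along 108 vs", 108)
# pin in wrist view w3
f=s["frame"]; print("cap own",np.median(D[(abs(D[...,2]-217)<4)&(abs(D[...,0])<30)&(abs(D[...,1])<30)],0))
b=(D[...,2]>67)&(D[...,2]<72); Q=C[b]; Q=Q[(abs(Q[:,0]-610)<60)&(abs(Q[:,1]-298)<60)]; print("block top",cv2.minAreaRect(Q[:,:2].astype(np.float32)))
G=C[(C[...,2]>85)&(C[...,2]<140)&(abs(C[...,0]-606)<40)&(abs(C[...,1]-297)<30)]; print("grip",G.min(0),G.max(0),np.median(G,0))
E
```

```text
hole [319 174  16  17 193] [326.7 181.7]
((326.14202880859375, 181.6785125732422), (15.189423561096191, 15.925810813903809), 106.07723236083984)
hole own [[-123.9    2.9  153.7]] pred [-125.8    0.   152.6] world [[577.   77.1 153.7]]
160 302 346 [-141.9  -19.1 -141.9   21.7]
172 303 346 [-132.   -18.4 -132.    22. ]
200 303 359 [-108.   -18.9 -108.    35.2]
210 303 355 [-99.1 -19.1 -99.1  31.6]
220 304 345 [-90.  -18.3 -90.   22.1]
230 297 347 [-80.7 -25.5 -80.7  24.3]
height over plane -1.7946683870661027 tilt 30.10488979145
strap end pixel row [140, 141, 142, 143, 144, 145, 146, 147, 148, 149, 150, 151, 152, 153, 154, 155, 156, 157, 158, 159, 160, 161, 162, 163, 164] [ 73  72  73  73  73  73  73  72  71 108 160 145 109 126 156 153 153 153
 154 153 153 154 153 154 154] [[-150.   -10.2  138.6]] pred along 108 vs 108
cap own [ -2.9   2.1 216.7]
block top ((611.1714477539062, 298.02691650390625), (73.04638671875, 70.47509765625), 30.021453857421875)
grip [602.5 289.6  85. ] [618.3 305.4 137.4] [606.3 294.7 116.3]
```

The hole is at own (-124, 2.5), and strap tilt is 30.1° as expected. The pin is at about (610.8, 298.1), with block and grip estimates agreeing within 1 mm. Next: pick the pin.

```bash
python3 - <<'E'
from h import *; from rig import bot
np.set_printoptions(suppress=True,precision=2)
p=np.array([610.7,298.1])
bot.move_pose([*p,215],quat(0)); 
s=save(bot,"wrist","w4"); C=cloud(s); G=C[(C[...,2]>85)&(C[...,2]<140)&(np.hypot(C[...,0]-p[0],C[...,1]-p[1])<20)]
T=G[G[:,2]>133]; print("top disc",len(T),T.mean(0),"mid of grip y-range",G.min(0),G.max(0))
d=(T[:,:2].min(0)+T[:,:2].max(0))/2-p; print("corr",d)
if len(T)>10 and np.hypot(*d)<4: p=p+d*.7
bot.servo_line([*p,150],max_speed=200); bot.servo_line([*p,93.5],max_speed=120,contact_N=8)
st=bot.get_state(); print(st["time_s"],st["tcp_pos"],st["wrist_force"])
bot.gripper_to(0.0,grip_force=50); st=bot.get_state(); print("grip",st["time_s"],st["gripper_width"],st["wrist_force"],st["tcp_pos"])
bot.servo_line([*p,100],max_speed=40); st=bot.get_state(); print(st["wrist_force"])
bot.servo_line([*p,185],max_speed=150); st=bot.get_state(); print(st["time_s"],st["gripper_width"],st["wrist_force"])
save(bot,"wrist","w5")
E
```

```text
top disc 328 [611.07 298.48 135.5 ] mid of grip y-range [603.69 290.49  85.04] [619.   306.25 137.85]
corr [0.74 0.31]
9.2583 [611.62 298.51  94.11] [ 0.94  0.31 -0.14]
grip 9.9 0.17514241485225 [-0.26 -0.02  1.63] [611.43 298.45  93.9 ]
[-0.12  0.5  -0.72]
10.9333 0.17230020309705218 [ 0.03 -0.89 -0.98]
```

View pics/w5.png

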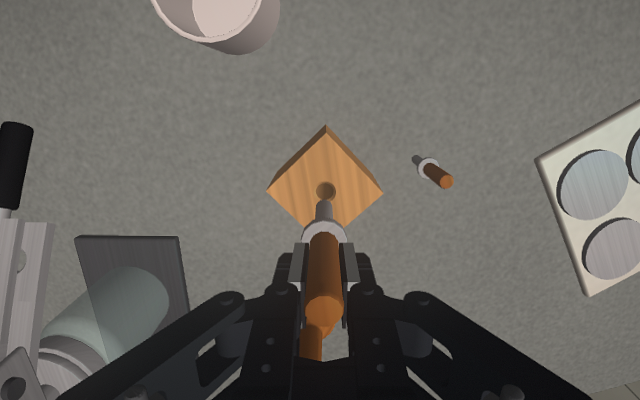

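The pin is held square between the pads, with its tip at (325,200) above the empty block hole. I move to just above the lever hole, aligned with the hole axis, and look again.

```bash
python3 - <<'E'
from h import *; from rig import bot
np.set_printoptions(suppress=True,precision=2)
h=np.array([-124,2.4,153.4]); n=RS.apply(N); q=quat(30); off=83.9
p=bot.get_state()["tcp_pos"]
bot.servo_line([p[0],p[1],270],max_speed=250)
bot.move_pose(w(h)+n*(off+60),q)
bot.servo_line(w(h)+n*(off+10),max_speed=150); bot.wait(.2)
st=bot.get_state(); print(st["time_s"],st["tcp_pos"],w(h)+n*(off+10),st["wrist_force"],st["gripper_width"])
s=save(bot,"wrist","w6"); z=R.from_quat(st["eef_rot"]).apply([0,0,1])
print("tool z",z,"-n",-n); t=st["tcp_pos"]
print("tip,collar,hole px",proj(s,[t+z*83.9,t+z*23.9,w(h)]))
cv2.imwrite("pics/c6.png",cv2.resize(s["frame"][100:300,240:410],None,fx=3.2,fy=3,interpolation=cv2.INTER_CUBIC)[:600])
E
```

```text
13.075 [531.8   88.35 236.42] [531.21  87.99 234.72] [-0.26 -0.48 -0.96] 0.1716066278069369
tool z [ 0.49 -0.12 -0.86] -n [ 0.49 -0.12 -0.87]
tip,collar,hole px [[323.43 202.8 ]
 [323.38 237.61]
 [322.67 196.25]]
```

View pics/c6.png

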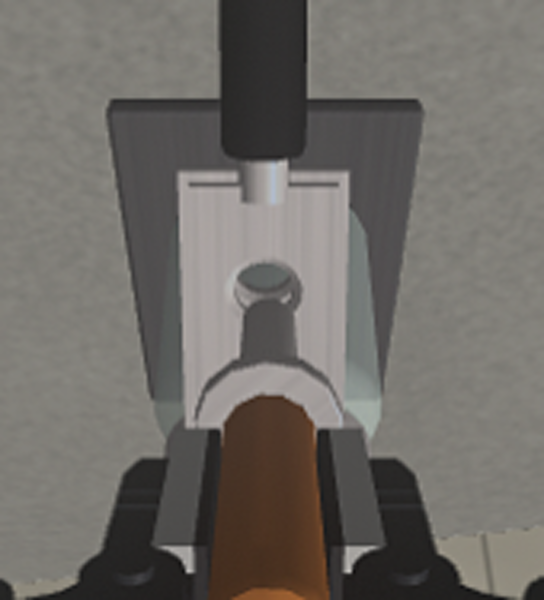

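In the crop the hole is at (267,288), which is full-frame (323.4,196), and the pin axis is at crop x 269. Lateral error is about 0.5 mm and the image matches the prediction within 1 px. I trim the arm's tracking error, then insert under force watch.

```bash
python3 - <<'E'
from h import *; from rig import bot
np.set_printoptions(suppress=True,precision=2)
h=np.array([-124,2.0,153.4]); n=RS.apply(N); q=quat(30); off=83.9
l=RS.apply(L); y=RS.apply([0,1,0])
def err(t):
    st=bot.get_state(); e=st["tcp_pos"]-t; return st,np.array([e@l,e@y,e@n])
tgt=w(h)+n*(off+8); cmd=tgt.copy()
for k in range(3):
    bot.servo_line(cmd,rotation=q,max_speed=60); bot.wait(.15); st,e=err(tgt); print("err l,y,n",e,"rot",np.degrees((R.from_quat(st["eef_rot"])*R.from_quat(q).inv()).magnitude()))
    if k<2: cmd=cmd-(st["tcp_pos"]-tgt)
bias=cmd-tgt
for d in (0,-10,-25,-40,-52):
    r=bot.servo_line(w(h)+n*(off+d)+bias,rotation=q,max_speed=50,contact_N=12); st,e=err(w(h)+n*(off+d)); f=st["wrist_force"]
    print(d,r,st["time_s"],"err",e,"F l,y,n",f@l,f@y,f@n,st["gripper_width"])
    if r: break
save(bot,"wrist","w7"); save(bot,"side","s7")
E
```

```text
err l,y,n [ 0.   -0.02  0.08] rot 0.008572302470281637
err l,y,n [ 0.    0.03 -0.09] rot 0.0007226190607754331
err l,y,n [-0.03 -0.    0.02] rot 0.0025788491396757044
0 False 14.6333 err [ 0.65 -0.18 -0.71] F l,y,n 0.569320555792681 -0.20864070275825897 -1.7174978598021908 0.16946978951924282
-10 False 14.9833 err [ 0.37 -0.15 -0.52] F l,y,n 0.5653964509563182 0.02480872570208744 -0.32698004891128485 0.17133097709345074
-25 False 15.4333 err [ 0.29 -0.14 -0.41] F l,y,n 0.7202623897843163 -0.3097888149192657 -1.2442072941095872 0.17481485138420808
-40 False 15.8833 err [ 0.35 -0.11 -0.42] F l,y,n 1.1855494400297397 -0.31745008788404844 -1.53938284236595 0.17068069293202487
-52 False 16.275 err [ 0.39 -0.16 -0.44] F l,y,n 0.8848002305511145 0.20635347998158723 -1.600058024336944 0.17074571046107784
```

```bash
python3 - <<'E'
from h import *; from rig import bot
np.set_printoptions(suppress=True,precision=2)
h=np.array([-124,2.0,153.4]); n=RS.apply(N); q=quat(30); off=83.9
r=bot.servo_line(w(h)+n*(off-68),rotation=q,max_speed=25,contact_N=15); st=bot.get_state()
print(r,st["time_s"],"tip depth",(st["tcp_pos"]-w(h))@n-off,"F",st["wrist_force"]@n,st["gripper_width"])
s=save(bot,"wrist","w7"); s2=save(bot,"side","s7")
a=cv2.resize(s["frame"][100:300,240:410],(480,560)); b=cv2.resize(s2["frame"][140:260,250:340],(320,427))
b=cv2.copyMakeBorder(b,0,133,0,0,cv2.BORDER_CONSTANT); cv2.imwrite("pics/c7.png",cv2.hconcat([a,b]))
E
```

```text
True 16.8333 tip depth -61.22697030254841 F 7.2276921836164085 0.17128523442442986
```

View pics/c7.png

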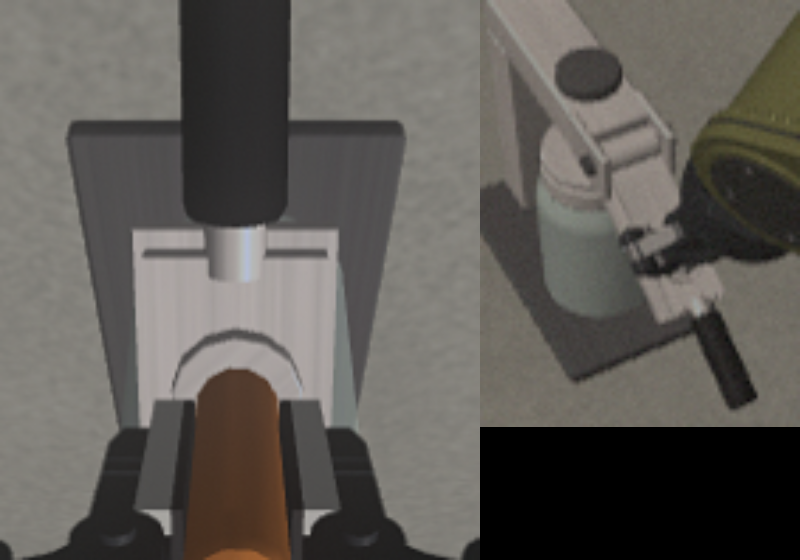

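The wrist crop shows the collar flat on the strap at (238,370), hiding the hole. Contact came at 61 mm depth against 60 expected. I release, back off along the axis and check.

```bash
python3 - <<'E'
from h import *; from rig import bot
np.set_printoptions(suppress=True,precision=1)
n=RS.apply(N); q=quat(30)
bot.gripper_to(0.6); p=bot.get_state()["tcp_pos"]
bot.servo_line(p+n*110,rotation=q,max_speed=150); bot.wait(.3)
s=save(bot,"wrist","w8"); st=bot.get_state(); print(st["time_s"],st["gripper_width"],st["wrist_force"])
bot.move_pose([330,330,330],quat(0))
s2=save(bot,"side","s8"); t=save(bot,"top","t8")
a=cv2.resize(s["frame"][100:300,230:420],(440,463)); b=cv2.resize(s2["frame"][130:260,250:350],(356,463)); cv2.imwrite("pics/c8.png",cv2.hconcat([a,b]))
S=pickle.load(open("s0.pkl","rb"))
for nm,x in (("side",s2),("top",t)):
    C0,C1=cloud(S[nm]),cloud(x)
    D=own(C1.reshape(-1,3)).reshape(C1.shape); rel=D-[-124,2.2,153.4]
    a=rel@N; lat=np.hypot(rel@L,rel[...,1]); G=a[(lat<10)&(x["depth"]>0)]; print(nm,"pin top above strap",np.sort(G)[-5:])
    q2=D[(abs(rel[...,1])<15)&(rel@L>-25)&(rel@L<25)&(lat>16)&(abs(a)<8)]; print("strap tilt",np.degrees(np.arctan(np.polyfit(q2[:,0],q2[:,2],1)[0])))
    for k,c,z in (("spare",(439,-259),115),("mug",(433,261),72),("tam",(746,247),150),("opener",(650,-270),6)):
        o=[]
        for C in (C0,C1):
            m=(C[...,2]>z)&(C[...,2]<250)&(np.hypot(C[...,0]-c[0],C[...,1]-c[1])<90); o.append(np.r_[C[m].mean(0),m.sum()] if m.any() else 0)
        print(k,o)
    m=(C0[...,2]<160)&(C0[...,2]>110)
E
```

```text
18.6083 0.6001067869536554 [-0.3  0.   0.8]
side pin top above strap []Traceback (most recent call last):
  File "<stdin>", line 15, in <module>
    raise TypeError("expected non-empty vector for x")
TypeError: expected non-empty vector for x
```

View pics/c8.png

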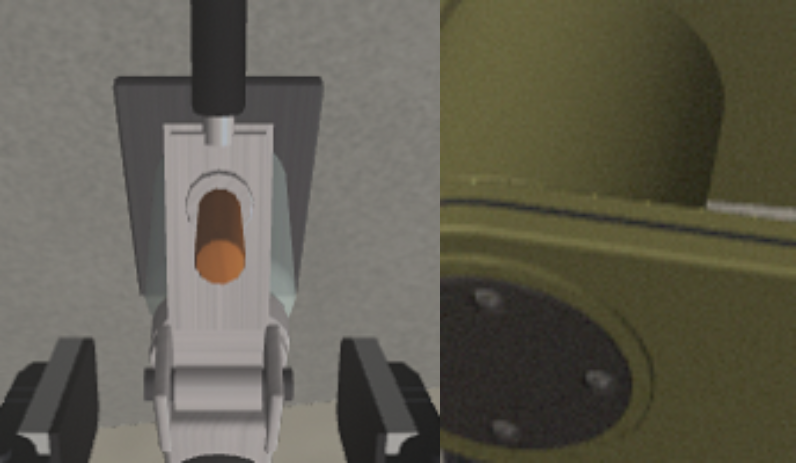

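The wrist crop shows the pin standing in the lever with its collar flat on the strap at (220,205), jaws clear and lever down. The arm was blocking the side camera, so I move it aside and run the numeric check.

```bash
python3 - <<'E'
from h import *; from rig import bot
np.set_printoptions(suppress=True,precision=1)
bot.move_pose([250,-330,400],quat(0))
s2=save(bot,"side","s9"); t=save(bot,"top","t9"); print(bot.get_state()["time_s"])
S=pickle.load(open("s0.pkl","rb"))
for nm,x in (("side",s2),("top",t)):
    C0,C1=cloud(S[nm]),cloud(x)
    D=own(C1.reshape(-1,3)).reshape(C1.shape); rel=D-[-124,2.2,153.4]; a=rel@N; al=rel@L
    lat=np.hypot(al,rel[...,1]); G=a[(lat<12)&(a<100)&(x["depth"]>0)]; print(nm,"pin top above strap",np.sort(G)[-4:])
    q=D[(abs(rel[...,1])<14)&(abs(al)<25)&(lat>15)&(abs(a)<6)]
    if len(q)>5: print("strap tilt",len(q),np.degrees(np.arctan(np.polyfit(q[:,0],q[:,2],1)[0])))
    for k,c,z in (("spare",(439,-259),115),("mug",(433,261),72),("tam",(746,247),150),("opener",(650,-270),6)):
        o=[]
        for C in (C0,C1):
            m=(C[...,2]>z)&(C[...,2]<250)&(np.hypot(C[...,0]-c[0],C[...,1]-c[1])<90); o.append(np.r_[C[m].mean(0),m.sum()] if m.any() else 0)
        print(k,o)
    # jar body, own-frame, visible side
    for C in (C0,C1):
        d=own(C.reshape(-1,3)); j=d[(d[:,2]>35)&(d[:,2]<95)&(np.hypot(d[:,0],d[:,1])<55)]
        print("jar",len(j), j.mean(0) if len(j) else 0)
b=cv2.resize(s2["frame"][130:360,165:350],(480,597)); cv2.imwrite("pics/c9.png",b)
E
```

```text
22.3333
side pin top above strap [64.7 64.7 64.7 64.9]
strap tilt 129 29.64937258622773
spare [array([ 440.1, -256.4,  123.3,  511. ]), array([ 440.2, -256.5,  123.1,  520. ])]
mug [array([440.1, 258.8,  77.9, 341. ]), array([440.1, 258.5,  77.8, 353. ])]
tam [array([745.9, 250.3, 159.7, 151. ]), array([746.4, 249.9, 159.6, 148. ])]
opener [array([ 667.7, -295.1,   10.2,  255. ]), array([ 668. , -295.5,   10.1,  256. ])]
jar 388 [-26.6  27.7  64.7]
jar 384 [-26.6  27.5  64.8]
top pin top above strap [66.2 66.4 67.5 70.6]
strap tilt 87 29.345635026953342
spare [array([ 440.2, -260. ,  124.6,  767. ]), array([ 440.2, -259.9,  124.5,  761. ])]
mug [array([437.2, 258.5,  78.6, 213. ]), array([437.5, 258. ,  78.8, 208. ])]
tam [array([747.1, 247. , 159.9, 138. ]), array([747.3, 246.8, 159.9, 138. ])]
opener [array([ 667.3, -297.3,   11.1,  414. ]), array([ 667.2, -297. ,   11.2,  411. ])]
jar 56 [-23.3 -29.7  65.6]
jar 58 [-22.4 -30.1  65.1]
```

View pics/c9.png

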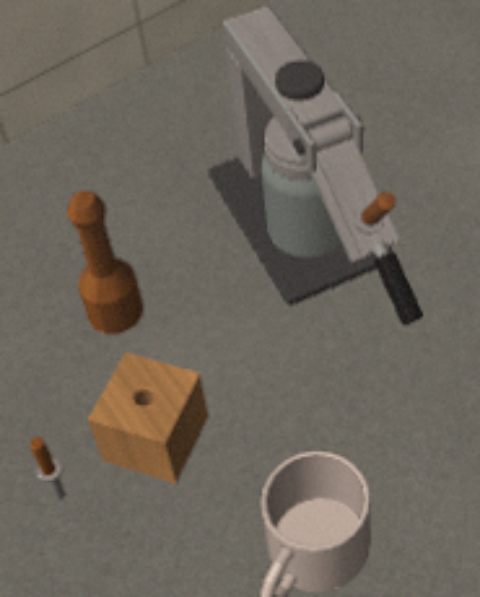

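The side view shows the pin in the lowered lever at crop (375,215), the block empty at (142,398) and everything else in place. The pin top stands about 65–66 mm over the strap, where 66 means home. The strap tilts about 29.5° and nothing else moved beyond noise.

```bash
python3 -c "
from rig import bot
print(bot.hand_in(), bot.get_state()['time_s'])"
```

```text
the job is handed in; nothing more can be done
the job is handed in; nothing more can be done
```

The job is done and handed in: the lever is down at its stop and the locking pin is fully home with its collar on the lever. The robot clock read 22.3 s of the 54 s at the last check before handing in.

- **Lever:** I pushed it down with the shut fingers. A second push stopped at the same height, so it is at the stop.
- **Pin:** I took the large pin from the block and checked its alignment with the hole through the wrist camera. It slid through both holes with almost no side force. Contact came at 61 mm by my estimate, against 60 mm expected.
- **Last checks:** The pin top stands 65–66 mm above the strap in both views, where 66 mm means home. A few stray top-view readings went up to 70.6 mm, which I took as noise. The strap measures 29.3–29.6° below level against 30° (30.1° before the pin went in), within measurement noise.
- **Other items:** The spare jar, mug, tamper and opener are within 0.6 mm of where they started, and the jar within 1 mm. Both are within measurement noise.

One check failed once because the arm blocked the side camera. I moved the arm aside and repeated it successfully.

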